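Bring the hand-truck wheel's valve to the top for pumping

TASK

The spare wheel on the blue stand needs air: turn it until its red-capped valve sits straight up at twelve o'clock, above the hub. Turn it gently, only by pushing its yellow spokes with the fingertips, spoke after spoke as needed: do not grip the wheel, drag it round by the tyre, set it whirling or touch the valve. Leave the tools and other loose things where they are, and finish clear of the wheel.

Things in the scene. Friction and masses are not known exactly. Their poses are not given: they have to be found in the camera images.
- hub (a point): the wheel's centre on its axle, 178 mm above the bench, fixed to the stand. z up, x along the axle, pointing away from the wheel's open face (the face looks towards -x, the robot's side), y to the left as seen from the robot
- stand: blue steel stand, fixed; origin on the bench right under the hub, axes as hub. A post 36 mm wide stands 48 to 68 mm behind the wheel's centre (+x) and ends 24 mm above the axle; the base plate, 12 mm thick, reaches from 65 mm before to 105 mm behind the origin and 100 mm to each side
- wheel (a joint): angle of the wheel, rad; 0: valve straight up; no stops, repeats every 6.283. It grows as the wheel turns clockwise as seen from the robot (about hub +x): at angle a the valve lies from the hub along -sin(a) of hub y and cos(a) of hub z. Friction 0.12 N m (2 N at 60 mm from the axle): it stays where it is left
- spokes: the turning yellow part: boss, five spokes and rim (inside radius 107 mm); origin at the hub centre, x as hub, z towards the valve. Spokes: straight bars 14 mm wide, 72 degrees apart, at 36, 108, 180, 252, 324 degrees from the valve, with openings right through between them. The boss is 54 mm across and reaches to hub x = -38 mm, its nut to -42 mm
- spoke_mid (a point): middle of one spoke (the one at joint angle + 36 degrees), 66 mm from the axle. Spokes are 10 mm thick and dished: the middle of the thickness lies at hub x = -28 mm at 20 mm from the axle, -17 mm at 66 mm, -6 mm at 112 mm
- tyre: black tyre, 292 mm outside diameter, 30 mm thick (15 mm to each side of the hub centre's plane), inside radius 116 mm, origin at the hub centre; a white dot is painted on each side next to the valve
- valve: the valve stem, brass with a red cap 12 mm across, standing from the rim in towards the hub, in the wheel's middle plane (hub x = 0); origin at the hub centre, z towards the valve
- valve_tip (a point): the end of the valve's red cap, 84 mm from the hub centre
- chisel: bystander, to be left alone: paring chisel with a wooden handle, 220 mm long, lying on the bench; origin at the centre of its underside
- hammer: bystander, to be left alone: hammer with a wooden handle, lying on the bench; origin at the centre of its underside
- tin: bystander, to be left alone: tin can, 76 mm across, 100 mm tall, standing; origin at the centre of its underside
- glue: bystander, to be left alone: white glue bottle, 54 mm across, 150 mm tall, standing; origin at the centre of its underside
- pump: bystander, to be left alone: hand pump, a tube 26 mm across and about 235 mm long along its x axis, lying beside the wheel; origin at the centre of its underside
- block_plane: bystander, to be left alone: small block plane, 160 x 50 mm, about 55 mm tall; origin at the centre of its underside
- offcut: bystander, to be left alone: dark wood offcut 100 x 45 x 22 mm, lying beside the wheel; origin at the centre of its underside

How it is judged (in metres and radians):
On the way:
1. a spoke is pushed by the fingers and the wheel turns (contact force between the fingers and spokes above 0.4 N and (velocity of joint wheel above 0.05 rad/s or velocity of joint wheel below -0.05 rad/s)), for 0.05 s.
At the end, for the whole second after the job is handed in: the valve stands within 0.12 rad (7 degrees) of straight up above the hub, the wheel is at rest, and no loose thing lies more than 25 mm from where it began (angle between spokes's own z axis and vertical below 0.12 rad and velocity of joint wheel between -0.05 and 0.05 rad/s and distance of each of chisel, hammer, tin, glue, pump, block_plane, offcut from where it was at the start of the episode below 0.025 m); the robot touches nothing.
It fails at once if the wheel is gripped or forced (more than 25 N on the spokes or tyre) (contact force between any of the fingers, the arm and spokes above 25 N or contact force between any of the fingers, the arm and tyre above 25 N).
It fails at once if the valve is pushed on (more than 0.5 N) (contact force between any of the fingers, the arm and valve above 0.5 N).
It fails at once if the wheel is dragged round by the tyre (it turns with more than 1.5 N on the tyre and no finger on a spoke) (contact force between any of the fingers, the arm and tyre above 1.5 N and (velocity of joint wheel above 0.3 rad/s or velocity of joint wheel below -0.3 rad/s) and contact force between the fingers and spokes below 0.2 N).
It fails at once if the wheel whirls (faster than 6 rad/s) (velocity of joint wheel above 6 rad/s or velocity of joint wheel below -6 rad/s).
It fails at once if a loose thing is lifted, carried or knocked away (moved more than 40 mm) (distance of any of chisel, hammer, tin, glue, pump, block_plane, offcut from where it was at the start of the episode above 0.04 m).
It also fails if it takes over 58 s, if anything falls off the work surface, if the arm or the gripper's body presses on something with over 40 N, if the wrist force passes 120 N, or if a joint passes its speed limit or range.

ROBOT

A 7-joint arm with a two-finger parallel gripper is mounted at the origin on the work surface. World frame = base frame: x ahead of the robot, y to its left, z up, the work surface at z = 0. Lengths are in m, angles in degrees, forces in N, time in s.
With the tool pointing down it reaches from about 0.425 to 0.825 m from the base axis. Payload 3.6 kg.
Tool frame: the origin (TCP) lies midway between the tips of the shut fingers; the grasp point (between the pads) lies 19 mm behind it; z points along the fingers, y is the line along which they close (so a half turn about z gives the same grasp; the last joint's range is limited). The gripper opens to 85 mm and grips with 20 to 120 N. Pads are 22 mm wide; open, the fingers measure 114 mm over their backs; the gripper's body (76 mm by 85 mm) begins 54 mm behind the grasp point. The pads swing forward as they close: fully open they stand 13 mm farther back than shut.
Start: joints at [61.679, 35.231, -0.722, 81.555, 0.464, 63.22, -2.315], TCP at [0.293, -0.58, 0.231] pointing down, gripper open.
Joint ranges: [-178.69, 178.69], [-17.37, 117.87], [-77.05, 75.6], [15.02, 138.74], [-78.02, 258.01], [0.78, 113.62], [-162.83, 162.83]. Speed limits (degrees/s): [159.86, 159.86, 180, 180, 180, 180, 180].

INTERFACE

Orientations are given as [roll, pitch, yaw] about the fixed x, y, z axes, in that order (R = Rz(yaw) Ry(pitch) Rx(roll)).
In Python, from plant import monitor, viewer, workorder, spotter gives the robot as it stands. The module is installed in compiled form; this text tells all that it offers.
- The arm moves only by the tool arm_command, never from a script. Its argument "steps" is text: rows parted by semicolons, each of 4 numbers parted by spaces: the shift along the tool's x, y, z in mm, then the turn about the tool's z in degrees. In form: x y z twist; .... A call has 1 to 10 rows; each row is the pose to reach, as a shift and turn from the pose commanded when the call began, along the tool's axes at that moment; what a row does not reach only later rows make up. A row lasts 1/8 s, in which the tool goes at most 62.5 mm and 10.7 degrees, less where a joint would pass 70% of its speed; a pose out of reach is approached as far as the arm can. A call with a gripper value outside its range is refused whole. "grip" is the gripper command: -1 is shut, 1 is fully open, values between are in proportion, set as the call begins (left out, the last holds). The fingers move at their own pace and stop on an object; the grip force is fixed at half the most. Time passes only in rows, so rows that repeat a pose let the fingers close. It gives the time, the measured TCP pose, the force, the opening and the grip force at its end, in the units of the state.
- monitor.get_state(): the state, without advancing time (a new reading comes with each control period).
- viewer.read_camera(name): name is "scene" or "top"; returns a dict with "color" (400x640x3 uint8, red, green, blue), "intrinsics" (3x3 intrinsics, pixels), "view" (4x4, takes a point from world to camera coordinates). Camera axes: x right, y up, looking along -z (the intrinsics and any distortion apply to the point x, -y, -z); pixel columns grow to the right and rows downward; lengths in m; the calibration is good to about 2 mm. A picture is of the moment at which its call begins. There is no depth.
- workorder.close_job(): hands the job in; it is judged then, once.
Trained networks look in the newest picture that a camera, given by its name, has taken for a name from the list of things; names that differ only in an ending like _2 or _b are one class to them, and where a whole thing is asked for, a point or a joint stands for the part that bears it (a point fixed in the world has none). Each returns a list of dicts, best first, with "confidence" (0 to 1); they miss things now and then, are a little off and sometimes report something else, mostly with a low value. They report only what shows in the picture. A call takes as long as a camera call.
- spotter.spot_in(camera, name): "position" ([column, row] in pixels, amid what is visible of it).
- spotter.mark_of(camera, name): "position" ([column, row] in pixels: a listed point, or the origin of a listed thing).
The state is a dict: "clock": time; "joint_pos": joint angles; "qd": joint speeds; "joint_efforts": joint torques, N m; "tool_pos": TCP position; "orientation": TCP orientation; "force": force on the tool from outside, world axes, zero at the start; "ft_torque": the same for the moment, N m; "width": finger opening in m; "grasp_force": force on a finger pad.
Only numpy, scipy, OpenCV 4.12 (cv2) and the standard library are available. Lean on these libraries where they do the work, as an engineer would, in place of code of your own. Each camera call takes 0.05 s, during which the arm holds its last target. There are 200 camera calls.

## Working session

There is one attempt and no reset: what is moved stays moved. The work goes in short steps, Python scripts to look and compute and a tool call to move; the robot and the scene stay as the last step left them, time stands still between calls to the robot, and variables do not carry over. Pictures are saved under pics/ and viewed, at most 10 in all, crops included, and the job is handed in when it is done.

Besides the shell and the picture viewer there is one more tool, called after "Emit:" as name(argument=value, ...) on one line, values as JSON. arm_command: Moves the arm, as the interface text tells. Its arguments: {"type":"object","properties":{"steps":{"type":"string"},"grip":{"type":"number"}},"required":["steps"]}

```bash
mkdir -p pics; cat > h.py <<'E'
import numpy as np, cv2
from plant import monitor, viewer, workorder, spotter
def cam(n,save=None):
    c=viewer.read_camera(n)
    if save: cv2.imwrite('pics/'+save,c['color'][:,:,::-1])
    return np.array(c['intrinsics']),np.array(c['view'])
def ray(K,V,p):
    u=np.linalg.inv(K)@[p[0],p[1],1]; d=V[:3,:3].T@np.array([u[0],-u[1],-u[2]]); o=-V[:3,:3].T@V[:3,3]
    return o,d/np.linalg.norm(d)
def proj(K,V,X):
    c=V[:3,:3]@np.array(X)+V[:3,3]; q=K@[c[0],-c[1],-c[2]]; return q[:2]/q[2]
def onplane(K,V,p,P,n):
    o,d=ray(K,V,p); n=np.array(n); return o+d*(n@(np.array(P)-o))/(n@d)
E
python3 - <<'E'
from h import *
for n in('scene','top'):
    K,V=cam(n,n+'0.png'); print(n,K.tolist(),(-V[:3,:3].T@V[:3,3]).round(3))
    for t in('hub','stand','valve_tip','spoke_mid','tyre','pump','offcut','tin','glue','hammer','chisel','block_plane'):
        r=spotter.mark_of(n,t)
        for q in r[:2]:
            z={'hub':.178,'tyre':.178}.get(t,0)
            print(t,np.round(q['position'],1),round(q['confidence'],2),onplane(K,V,q['position'],[0,0,z],[0,0,1.]).round(3))
s=monitor.get_state();print(s['clock'],s['tool_pos'],s['orientation'])
E
```

```text
scene [[370.3827602212477, 0.0, 309.30926895517894], [0.0, 370.3827602212477, 199.87796131585117], [0.0, 0.0, 1.0]] [1.209 0.397 0.879]
hub [306.9 234.9] 0.98 [0.657 0.073 0.178]
hub [304.8 235.1] 0.28 [0.66  0.068 0.178]
stand [306.8 275.1] 0.58 [ 0.652  0.069 -0.   ]
spoke_mid [315.2 246.7] 0.91 [0.546 0.038 0.   ]
tyre [215.3 177.6] 0.36 [ 0.596 -0.283  0.178]
pump [379.2 304. ] 0.93 [0.634 0.286 0.   ]
offcut [241.1 261. ] 0.64 [ 0.707 -0.126 -0.   ]
tin [432.3 310.6] 0.88 [0.581 0.416 0.   ]
glue [176.7 212.5] 0.76 [ 0.652 -0.443  0.   ]
hammer [215.4 175.6] 0.87 [ 0.431 -0.464  0.   ]
hammer [432.6 309.6] 0.65 [0.578 0.416 0.   ]
chisel [442.2 247. ] 0.78 [0.347 0.378 0.   ]
chisel [241.3 262.5] 0.15 [ 0.711 -0.122  0.   ]
block_plane [253.6 174.4] 0.89 [ 0.351 -0.343  0.   ]
top [[487.69791816888994, 0.0, 314.75811042510827], [0.0, 487.69791816888994, 192.80081774204453], [0.0, 0.0, 1.0]] [0.401 0.015 1.797]
hub [292.9 149.9] 0.77 [0.655 0.066 0.178]
stand [298.4 154.4] 0.58 [0.665 0.052 0.   ]
spoke_mid [290.4 162.2] 0.76 [0.637 0.082 0.   ]
tyre [293.2 148.9] 0.66 [0.658 0.065 0.178]
pump [230.8 160.7] 0.58 [0.648 0.303 0.   ]
offcut [350.6 141.4] 0.77 [ 0.709 -0.143  0.   ]
tin [200.9 185.8] 0.67 [0.558 0.414 0.   ]
tin [422.6 150.7] 0.48 [ 0.667 -0.41   0.   ]
glue [424.2 151. ] 0.54 [ 0.666 -0.416  0.   ]
hammer [434.  214.1] 0.62 [ 0.431 -0.443  0.   ]
chisel [212.8 242.7] 0.93 [0.348 0.373 0.   ]
block_plane [409.  234.8] 0.58 [ 0.357 -0.347  0.   ]
1.3 [ 0.2931151  -0.58012231  0.23128035] [-1.79996059e+02 -1.67053034e-03  2.68062685e+01]
```

View pics/scene0.png

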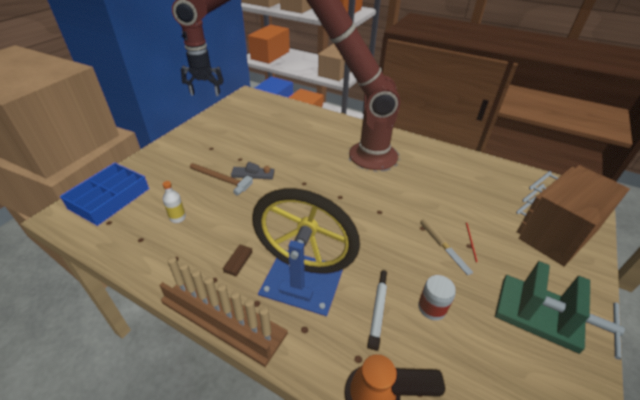

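View pics/top0.png

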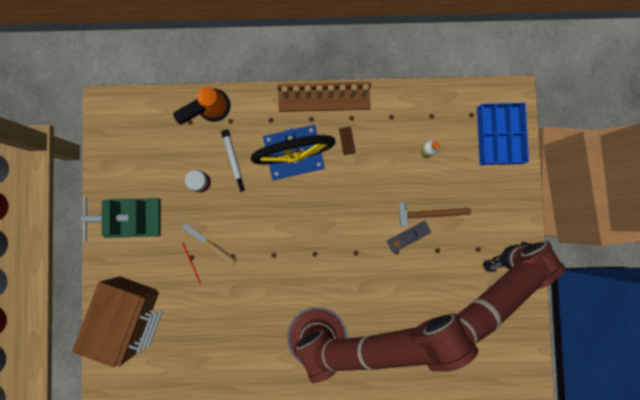

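```bash
python3 - <<'E'
from h import *
a=cv2.imread('pics/scene0.png')[175:285,240:370]; b=cv2.imread('pics/top0.png')[115:190,235:355]
a=cv2.resize(a,None,fx=4.5,fy=4.5,interpolation=cv2.INTER_CUBIC);b=cv2.resize(b,(585,366),interpolation=cv2.INTER_CUBIC)
cv2.imwrite('pics/c0.png',a);cv2.imwrite('pics/c1.png',b)
for n in('scene','top'):
  cam(n)
  for t in('valve','valve_tip'):
    print(n,t,[(np.round(q['position'],1),round(q['confidence'],2)) for q in spotter.spot_in(n,t)+spotter.mark_of(n,t)])
E
```

```text
scene valve [(array([309.9, 234.4]), 0.34)]
scene valve_tip []
top valve []
top valve_tip []
```

View pics/c0.png

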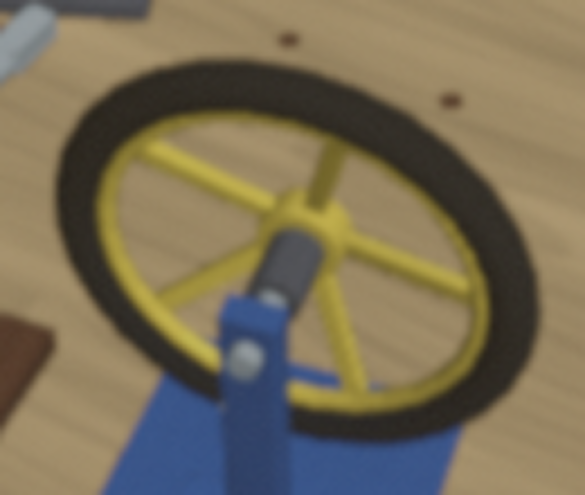

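View pics/c1.png

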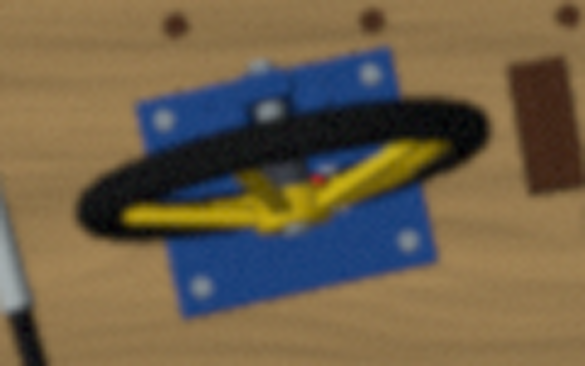

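```bash
cat >> h.py <<'E'
KV={}
def fit():
    # hub frame
    H=np.array([.656,.069,.178]); 
    return H
def frame(yaw):
    c,s=np.cos(yaw),np.sin(yaw); return np.array([[c,-s,0],[s,c,0],[0,0,1.]])
E
python3 - <<'E'
from h import *
KS=cam('scene');KT=cam('top')
# base plate bolts in top crop -> yaw
f=lambda p:np.array([235+p[0]/4.875,115+p[1]/4.88])
g=lambda p:np.array([240+p[0]/4.5,175+p[1]/4.5])
B=[onplane(*KT,f(p),[0,0,.012],[0,0,1.])[:2] for p in [(136,103),(388,48),(437,262),(183,318)]]
print(np.round(B,3)); 
for a,b in((1,0),(2,3)):
    d=B[b]-B[a]; print('yaw',np.degrees(np.arctan2(-d[0],d[1])))
for a,b in((3,0),(2,1)):
    d=B[b]-B[a]; print('yaw',np.degrees(np.arctan2(d[1],d[0])))
yaw=np.mean([np.arctan2(-(B[0]-B[1])[0],(B[0]-B[1])[1]),np.arctan2(-(B[3]-B[2])[0],(B[3]-B[2])[1])])
R=frame(yaw); c=np.mean(B,0); o=c-R[:2,0]*.02; print('origin',o,np.degrees(yaw))
# hub triangulate
(o1,d1),(o2,d2)=ray(*KS,(306.5,234.9)),ray(*KT,(292.9,149.5))
M=np.c_[d1,-d2]; t=np.linalg.lstsq(M,o2-o1,rcond=None)[0]; print('hub',o1+d1*t[0],o2+d2*t[1])
H=np.array([o[0],o[1],.178]); 
for p in [(319,180)]:
    X=R.T@(onplane(*KT,f(p),H,R[:,0])-H); print('valve',X,'a',np.degrees(np.arctan2(-X[1],X[2])),np.hypot(X[1],X[2]))
for p in [(337,145),(472,292),(358,388),(163,302),(145,147)]:
    X=R.T@(onplane(*KS,g(p),H-R[:,0]*.006,R[:,0])-H); print('spoke',np.degrees(np.arctan2(-X[1],X[2])),np.hypot(X[1],X[2]))
E
```

```text
[[ 0.735  0.181]
 [ 0.772 -0.011]
 [ 0.608 -0.044]
 [ 0.571  0.149]]
yaw 11.01328366293147
yaw 11.008776743940816
yaw 11.071147165367858
yaw 11.240245171815507
origin [0.65182168 0.06494962] 11.011030203436144
hub [0.65452373 0.07022271 0.17468507] [0.65658943 0.06628755 0.17488632]
valve [-1.35583044e-17 -2.32498561e-02 -5.81632589e-02] a 158.21170985810969 0.06263801160658035
spoke -13.902560776927139 0.0940928575987834
spoke -87.65147133580149 0.10335824519670844
spoke -159.92225861024832 0.11448631632358913
spoke 131.07302748585985 0.11666786659581287
spoke 59.39173375487472 0.1059341190902203
```

The wheel angle is about 166° (valve low, slightly right). From the scene crop the spokes sit at about -14° + 72k. In the top crop the red cap shows at (300,152). I'll turn the tool so its y axis lies along the axle, then push with the front finger.

Emit:
arm_command(steps="0 0 -60 -10.6; 0 0 -120 -21.2; 0 0 -170 -31.8; 0 0 -170 -42.4; 0 0 -170 -53; 0 0 -170 -63.6; 0 0 -170 -74.2; 0 0 -170 -74.2", grip=1)

```text
clock: 2.9
tool_pos: [0.2929, -0.5802, 0.4012]
orientation: [180.0, -0.0, 100.9]
force: [0.1, -0.2, -0.9]
width: 0.0852
grasp_force: 0.0
```

Emit:
arm_command(steps="30 40 0 0; 80 80 0 0; 135 110 0 0; 190 150 0 0; 245 190 0 0; 300 225 0 0; 355 260 0 0; 410 295 0 0; 465 325 0 0; 515 340 0 0")

```text
clock: 4.15
tool_pos: [0.5275, -0.0181, 0.4013]
orientation: [180.0, 0.0, 100.8]
force: [1.2, -0.8, 0.8]
width: 0.0852
grasp_force: 0.0
```

Emit:
arm_command(steps="25 4 0 0; 51 8 0 0; 51 8 0 0; 51 8 0 0")

```text
clock: 4.65
tool_pos: [0.5252, 0.0302, 0.4013]
orientation: [-180.0, 0.1, 100.8]
force: [-0.2, 0.7, -0.0]
width: 0.0851
grasp_force: 0.0
```

```bash
python3 - <<'E'
from h import *
KT=cam('top','t1.png');KS=cam('scene','s1.png');s=monitor.get_state();p=s['tool_pos'];print(p,s['orientation'],s['joint_pos'])
a=cv2.imread('pics/t1.png')[90:210,220:370]; b=cv2.imread('pics/s1.png')[90:290,220:420]
im=np.vstack([cv2.resize(a,(400,320),interpolation=3)]) 
b=cv2.resize(b,(400,400),interpolation=3); im=np.hstack([np.vstack([im,np.zeros((80,400,3),np.uint8)]),b]); cv2.imwrite('pics/c2.png',im)
E
```

```text
[0.52522142 0.02987391 0.40121515] [-1.79982039e+02  5.14773302e-02  1.00776647e+02] [ 15.44742351  19.11768109 -30.7891037   83.8997332    9.86212769
  79.69051036  -4.94098322]
```

View pics/c2.png

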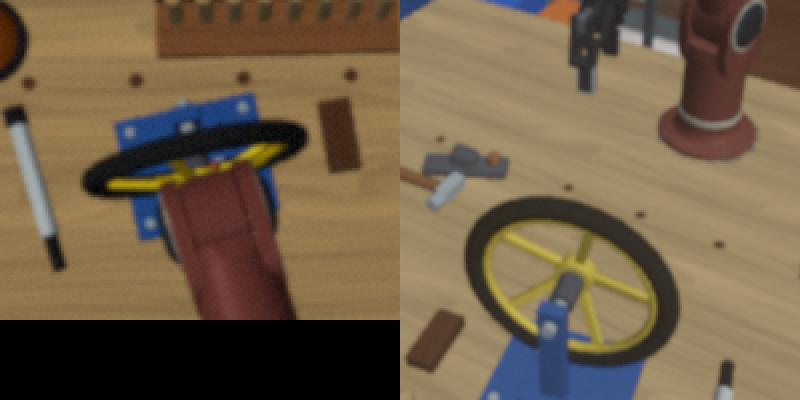

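Emit:
arm_command(steps="-5 0 -0 0; -5 0 40 0; -5 0 90 0; -5 0 140 0; -5 0 175 0; -5 0 190 0; -5 10 190 0; -5 20 190 0; -5 30 190 0; -5 30 190 0")

```text
clock: 6.0
tool_pos: [0.5568, 0.0331, 0.212]
orientation: [179.9, -0.0, 101.0]
force: [-0.4, -0.4, -0.3]
width: 0.0855
grasp_force: 0.0
```

```bash
python3 - <<'E'
from h import *
KS=cam('scene','s2.png');s=monitor.get_state();p=s['tool_pos'];print(p,s['orientation'],s['force'])
a=cv2.imread('pics/s2.png')
R=frame(np.radians(11));q=p+R@np.array([.05,0,.013])
b=cv2.resize(a[150:290,230:385],None,fx=5,fy=4.2,interpolation=3)
for X,c in((q+R@[.007,.011,0],(0,0,255)),(q+R@[.007,-.011,0],(0,0,255)),(np.array([.6535,.0665,.178]),(255,0,255))):
    u=proj(*KS,X); cv2.circle(b,(int((u[0]-230)*5),int((u[1]-150)*4.2)),3,c,-1)
H=np.array([.6535,.0665,.178])
for r,x in((.146,.0),(.116,.015)):
  for t in np.arange(0,6.28,.15):
    u=proj(*KS,H+R@[x,-r*np.sin(t),r*np.cos(t)]); cv2.circle(b,(int((u[0]-230)*5),int((u[1]-150)*4.2)),1,(0,255,0),-1)
cv2.imwrite('pics/c3.png',b)
E
```

```text
[0.5559682  0.03293732 0.21177284] [ 1.79945996e+02 -5.28239017e-03  1.01011646e+02] [-0.95995425 -0.98801811 -0.31478838]
```

View pics/c3.png

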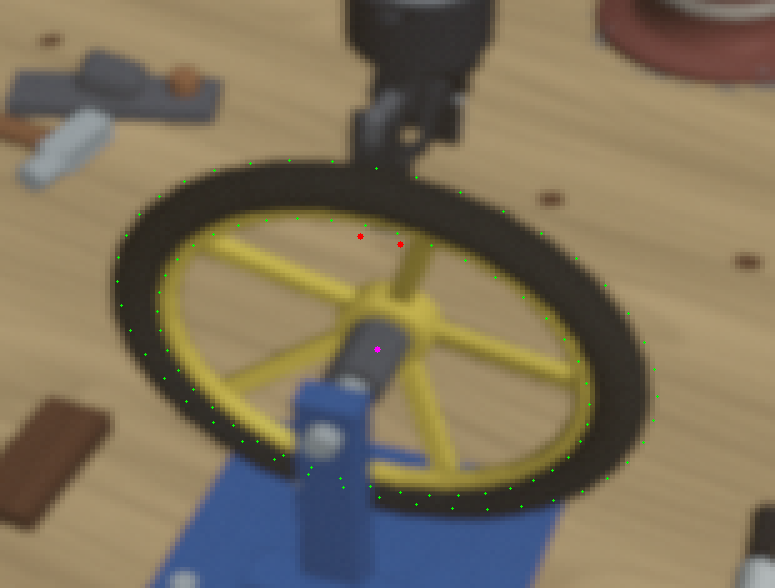

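```bash
python3 - <<'E'
from h import *
KS=cam('scene');g=cv2.imread('pics/s1.png',0)
p=np.array([.5252,.0299,.4012]);R=frame(np.radians(11))
for X in([0,0,0],[.057,0,.013],[.0425,0,.013],[-.0425,0,.013],[.057,.011,.013],[.057,-.011,.013],[.057,0,.03]): print(X,proj(*KS,p+R@X).round(1))
print(g[100:142,298:332:1][::2])
E
```

```text
[0, 0, 0] [319.3 131. ]
[0.057, 0, 0.013] [311.7 138.6]
[0.0425, 0, 0.013] [313.7 135.4]
[-0.0425, 0, 0.013] [324.7 117.8]
[0.057, 0.011, 0.013] [316.3 139.5]
[0.057, -0.011, 0.013] [307.2 137.7]
[0.057, 0, 0.03] [311.8 132.2]
[[128 128 127 125 122 118 107  77  53  52  62  74  79  78  72  59  51  48
   46  45  43  43  43  47  47  49  46  44  42  40  36  37  44  57]
 [143 144 143 140 135 130 115  82  53  51  61  70  72  69  62  49  45  43
   44  42  40  41  41  45  50  49  44  42  43  44  52  68  79  86]
 [145 145 146 145 145 142 126  87  52  50  61  70  71  70  60  50  43  46
   47  46  41  40  44  47  49  47  45  40  43  50  72 104 130 142]
 [140 141 141 143 144 142 125  87  51  48  52  58  61  59  54  48  45  46
   55  67  71  66  55  49  49  46  42  39  39  40  56  96 141 166]
 [139 139 139 139 139 134 115  79  50  46  50  50  50  47  47  46  45  49
   68  88  94  88  68  53  47  43  41  39  40  41  61 107 151 173]
 [136 136 138 138 138 131 108  74  49  45  46  46  46  46  45  46  45  46
   48  52  54  54  52  48  43  43  41  41  41  41  59 100 139 158]
 [133 132 132 133 131 125 1
[... 1388 characters left out ...]
 133 134 135 136 136 137 137 138 133 115  81  53  49  50  47  57  82
  106 116 123 134 139 140 140 142 143 143 143 143 144 144 145 145]
 [134 134 134 133 133 132 133 133 133 130 117  90  67  58  53  49  58  83
  108 117 123 132 135 135 135 136 136 138 139 140 141 142 143 143]
 [138 137 138 137 137 136 135 135 134 132 130 124 117 112 106 102 103 109
  118 127 133 137 138 137 137 137 135 135 136 135 135 137 137 138]
 [138 138 137 137 137 138 138 137 137 136 137 136 136 135 134 132 131 131
  132 134 136 135 136 136 137 137 137 139 138 138 138 137 135 135]
 [140 140 139 140 139 138 138 137 137 136 137 137 137 137 138 137 138 137
  137 136 136 135 134 135 134 135 136 137 136 136 136 137 137 137]]
```

Emit:
arm_command(steps="0 5 0 0; 0 10 0 0; 0 14 0 0; 0 17 3 0; 0 20 5 0; 0 22 8 0; 0 23 8 0; 0 23 8 0")

```text
clock: 7.1
tool_pos: [0.5758, 0.0366, 0.2022]
orientation: [-179.7, 0.0, 101.0]
force: [-4.9, -1.9, -2.1]
width: 0.0851
grasp_force: 0.0
```

```bash
python3 - <<'E'
from h import *
KS=cam('scene','s3.png');s=monitor.get_state();p=s['tool_pos'];print(p,s['orientation'],s['force'])
a=cv2.imread('pics/s3.png')
R=frame(np.radians(11))
b=cv2.resize(a[170:260,265:365],None,fx=7,fy=6.5,interpolation=3)
for X,c in(([.057,.011,.013],(0,0,255)),([.057,-.011,.013],(0,0,255)),([.057,0,.022],(255,0,255))):
    u=proj(*KS,p+R@X); cv2.circle(b,(int((u[0]-265)*7),int((u[1]-170)*6.5)),3,c,-1)
cv2.imwrite('pics/c4.png',b)
E
```

```text
[0.57582377 0.03658929 0.20222588] [-1.79689695e+02  8.54493459e-03  1.01015409e+02] [-5.22930297 -1.00525429 -2.06665896]
```

View pics/c4.png

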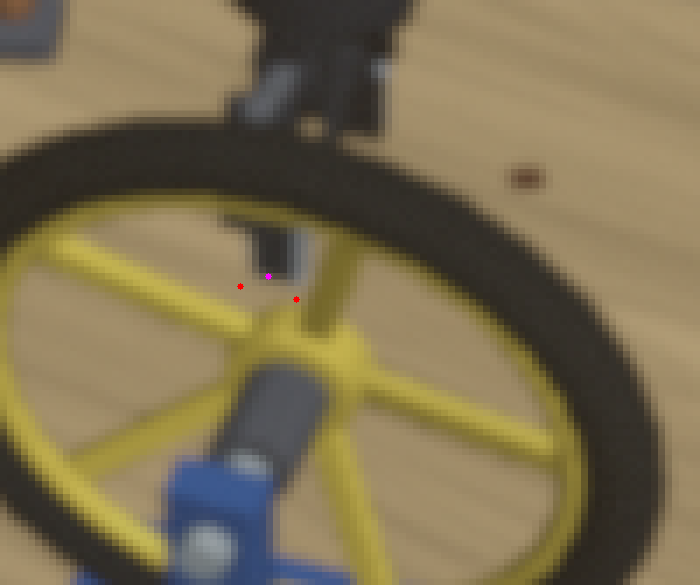

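Emit:
arm_command(steps="0 -20 0 0; 0 -40 0 0; 0 -50 -60 10; 0 -50 -120 20; 0 -50 -170 30; 0 -50 -170 40; 0 -50 -170 50; 0 -50 -170 60; 0 -50 -170 70; 0 -50 -170 70")

```text
clock: 8.4
tool_pos: [0.5297, 0.0279, 0.3739]
orientation: [179.9, -0.1, 31.2]
force: [0.1, 0.5, -0.6]
width: 0.0854
grasp_force: 0.0
```

```bash
python3 - <<'E'
from h import *
KS=cam('scene','s4.png');s=monitor.get_state();p=s['tool_pos'];yw=np.radians(s['orientation'][2]);print(p,s['orientation'],s['force'])
a=cv2.imread('pics/s4.png'); u0=proj(*KS,p).astype(int)-[45,60]
b=cv2.resize(a[u0[1]:u0[1]+80,u0[0]:u0[0]+90],None,fx=7.5,fy=7.5,interpolation=3)
ty=np.array([np.sin(yw),-np.cos(yw),0])
for w in(-.0425,-.057,-.067,.0425,.057,.067):
  for z in(.013,.033,.053,.073,.093,.113):
    u=(proj(*KS,p+ty*w+[0,0,z])-u0)*7.5; cv2.circle(b,(int(u[0]),int(u[1])),2,(0,0,255) if abs(w)<.05 else (0,255,0) if abs(w)<.06 else (255,0,255),-1)
cv2.imwrite('pics/c5.png',b)
E
```

```text
[0.5295048  0.0278224  0.37375205] [ 1.79950106e+02 -1.04258890e-01  3.12004569e+01] [ 0.48982082 -0.7929167  -0.97640639]
```

View pics/c5.png

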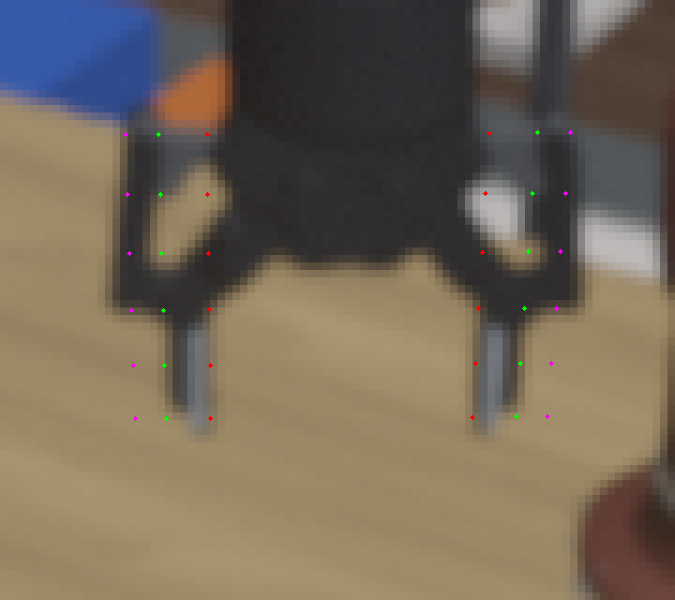

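The side view c5 shows the open finger's back has a shoulder about 45 mm above the tip. It sticks out about 15 mm further than the tip, and it met the tyre before the tip could reach the spokes. I'll use that shoulder, which is part of the finger, to push the spokes, skimming just in front of the tyre.

Emit:
arm_command(steps="0 0 0 -10; 0 0 0 -20; 0 0 0 -30; 0 0 0 -40; 0 0 30 -50; 0 0 80 -60; 0 0 130 -70; 0 0 170 -70; 0 0 172 -70; 0 0 172 -70")

```text
clock: 9.7
tool_pos: [0.5303, 0.0279, 0.2028]
orientation: [179.8, -0.0, 101.1]
force: [-1.0, -0.6, 0.1]
width: 0.0856
grasp_force: 0.0
```

Emit:
arm_command(steps="-2 12 0 0; -2 24 0 0; -2 34 0 0; -2 40 0 0; -2 44 0 0; -2 46 0 0; -2 46 0 0; -2 46 0 0")

```text
clock: 10.7
tool_pos: [0.5742, 0.0343, 0.2013]
orientation: [-180.0, -0.0, 101.0]
force: [-0.6, 0.8, -0.4]
width: 0.0852
grasp_force: 0.0
```

Emit:
arm_command(steps="4 1 0 0; 8 1 0 0; 12 1 0 0; 16 1 0 0; 20 1 0 0; 24 1 0 0; 28 1 0 0; 32 1 0 0; 36 1 0 0; 36 1 0 0")

```text
clock: 11.95
tool_pos: [0.5684, 0.0711, 0.2015]
orientation: [180.0, -0.1, 101.1]
force: [-0.2, 0.0, 0.2]
width: 0.0855
grasp_force: 0.0
```

```bash
cat >> h.py <<'E'
def spokes(name='scene',H=(.6535,.0665,.178)):
    """sample yellow along spokes; return best phi mod 72 (deg, ccw from robot) """
    c=viewer.read_camera(name);K,V=np.array(c['intrinsics']),np.array(c['view'])
    hsv=cv2.cvtColor(c['color'],cv2.COLOR_RGB2HSV).astype(float); 
    y=np.exp(-((hsv[:,:,0]-26)/5)**2)*np.clip((hsv[:,:,1]-120)/80,0,1)
    R=frame(np.radians(11)); sc=[]
    for f in np.arange(0,72,1.):
        v=[]
        for k in range(5):
            t=np.radians(f+72*k)
            for r in np.arange(.045,.1,.005):
                X=np.array(H)+R@[-.028+(r-.02)*.239,r*np.sin(t),r*np.cos(t)]
                u=proj(K,V,X); v.append(cv2.getRectSubPix(y.astype(np.float32),(1,1),(float(u[0]),float(u[1])))[0,0])
        sc.append(np.mean(v))
    sc=np.array(sc);b=sc.argmax();w=(np.arange(-6,7));s=np.clip(sc[(b+w)%72]-np.median(sc),0,None)
    return b+(w*s).sum()/s.sum(),sc.max(),np.median(sc)
E
python3 - <<'E'
from h import *
print(spokes()); s=monitor.get_state();print(s['tool_pos'],s['force'],s['clock'])
E
```

```text
(np.float64(27.964182796166682), np.float32(0.37585196), np.float32(0.014217074))
[0.5683607  0.07087463 0.20144839] [0.77489477 0.40990939 0.85976627] 12.0
```

Emit:
arm_command(steps="5 0 2 0; 9.5 0 6 0; 13 0 10 0; 16 0 15 0; 18 0 21 0; 20 0 28 0; 24 0 33 0; 28 0 38 0; 32 0 45 0; 32 0 45 0")

```text
clock: 13.25
tool_pos: [0.5614, 0.1023, 0.1554]
orientation: [-179.9, -0.1, 101.1]
force: [-0.5, -0.1, 0.4]
width: 0.0855
grasp_force: 0.0
```

Emit:
arm_command(steps="2 0 6 0; 3 0 12 0; 4 0 18 0; 5 0 24 0; 6 0 30 0; 6 0 30 0")

```text
clock: 14.0
tool_pos: [0.5606, 0.1059, 0.1252]
orientation: [-179.8, 0.1, 100.9]
force: [-0.5, -1.0, -0.6]
width: 0.0854
grasp_force: 0.0
```

```bash
python3 - <<'E'
from h import *
print(spokes()); s=monitor.get_state();p=s['tool_pos'];print(p,s['force'],s['clock'],'s',p[0]*.9816+p[1]*.1908,'fc',-p[0]*.1908+p[1]*.9816+.0594)
E
```

```text
(np.float64(26.908317809010118), np.float32(0.38012794), np.float32(0.015092686))
[0.560815   0.10564524 0.12537689] [ 0.63654506 -0.10451674  1.02589507] 14.05 s 0.5706531195901444 fc 0.056097868662029905
```

```bash
python3 - <<'E'
from h import *
KS=cam('scene','s5.png');R=frame(np.radians(11));H=np.array([.6535,.0665,.178])
for a in(-152,-81):
    t=np.radians(a);print(a,[proj(*KS,H+R@[0,r*np.sin(t),r*np.cos(t)]).round(1) for r in(.084,.1,.13)])
for t in('valve','valve_tip','spoke_mid'):
    print(t,[(np.round(q['position'],1),round(q['confidence'],2)) for q in spotter.mark_of('scene',t)+spotter.spot_in('scene',t)])
im=cv2.imread('pics/s5.png');h=cv2.cvtColor(im,cv2.COLOR_BGR2HSV)[175:290,240:370].astype(int)
m=((h[:,:,0]<6)|(h[:,:,0]>172))&(h[:,:,1]>110)&(h[:,:,2]>60);ys,xs=np.nonzero(m);print('red',[(x+240,y+175) for x,y in zip(xs,ys)][:15])
cv2.imwrite('pics/c6.png',cv2.resize(im[165:290,230:385],None,fx=5,fy=4.7,interpolation=3))
E
```

```text
-152 [array([291.9, 248.2]), array([289.5, 250.8]), array([285.1, 255.6])]
-81 [array([275.3, 221.9]), array([269.7, 219.8]), array([259.1, 215.8])]
valve [(array([376.7, 306.5]), 0.55)]
valve_tip [(array([271.2, 223.3]), 0.52), (array([311.5, 232.7]), 0.4)]
spoke_mid [(array([285.4, 233.6]), 0.93), (array([305.4, 238.2]), 0.17), (array([310.8, 233.6]), 0.64)]
red [(np.int64(342), np.int64(175)), (np.int64(343), np.int64(175)), (np.int64(344), np.int64(175)), (np.int64(346), np.int64(175)), (np.int64(347), np.int64(175)), (np.int64(348), np.int64(175)), (np.int64(349), np.int64(175)), (np.int64(350), np.int64(175)), (np.int64(338), np.int64(176)), (np.int64(345), np.int64(176)), (np.int64(346), np.int64(176)), (np.int64(347), np.int64(176)), (np.int64(348), np.int64(176)), (np.int64(350), np.int64(176)), (np.int64(338), np.int64(177))]
```

View pics/c6.png

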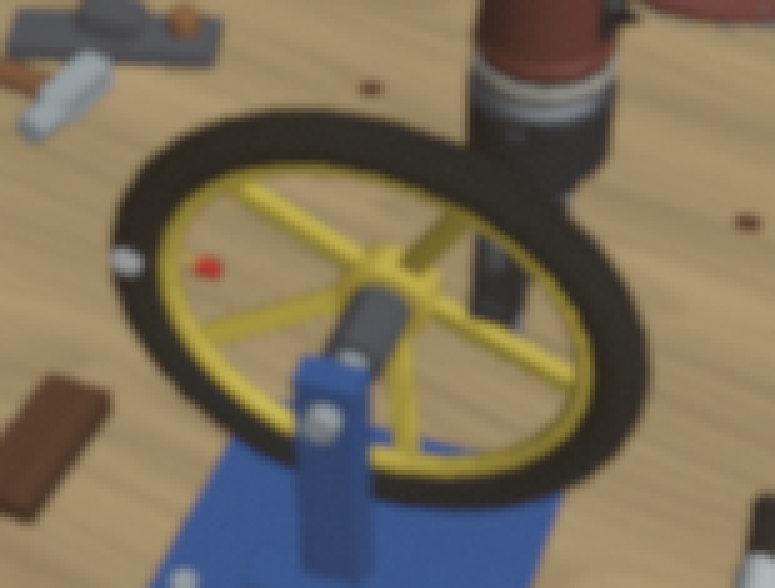

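Emit:
arm_command(steps="0 -10 -1 0; 0 -25 -2 0; 0 -40 -10 0; -10 -48 -30 0; -25 -48 -55 0; -40 -48 -77 0; -54 -48 -77 0; -54 -48 -77 0; -54 -40 -77 0; -54 -25 -77 0")

```text
clock: 15.65
tool_pos: [0.5469, 0.0504, 0.2027]
orientation: [-179.9, -0.0, 101.1]
force: [0.6, 0.1, -0.4]
width: 0.0855
grasp_force: 0.0
```

Emit:
arm_command(steps="0 8 0 0; 0 15 0 0; 0 20 0 0; 0 23 0 0; 0 25 0 0; 0 25 0 0")

```text
clock: 16.4
tool_pos: [0.5716, 0.0541, 0.2034]
orientation: [-180.0, -0.0, 101.0]
force: [-0.4, -0.0, -0.7]
width: 0.0852
grasp_force: 0.0
```

```bash
python3 - <<'E'
from h import *
print(spokes()); s=monitor.get_state();p=s['tool_pos'];print(p,s['force'],s['clock'],'s',p[0]*.9816+p[1]*.1908,'fc',-p[0]*.1908+p[1]*.9816+.0594)
E
```

```text
(np.float64(26.94125747402104), np.float32(0.3779846), np.float32(0.01669585))
[0.57147405 0.05410049 0.20337632] [-0.02178395  1.00189729 -0.48756986] 16.45 s 0.5712813003793175 fc 0.0034677945299806737
```

Emit:
arm_command(steps="6 0 0 0; 12 0 1 0; 17 0 2 0; 22 0 4 0; 26.5 0 8 0; 30 0 12 0; 33 0 17 0; 35 0 23 0; 37 0 30 0; 37 0 30 0")

```text
clock: 17.7
tool_pos: [0.5636, 0.0908, 0.1722]
orientation: [-179.9, -0.0, 101.1]
force: [0.4, -0.9, -0.3]
width: 0.0854
grasp_force: 0.0
```

Emit:
arm_command(steps="4 0 5 0; 8 0 10 0; 12 0 17 0; 14 0 24 0; 15 0 31 0; 16 0 37 0; 17 0 43 0; 17 0 47 0; 17 0 47 0; 17 0 47 0")

```text
clock: 18.95
tool_pos: [0.5614, 0.1058, 0.126]
orientation: [-179.9, 0.1, 100.9]
force: [-0.5, -0.6, -0.4]
width: 0.0855
grasp_force: 0.0
```

```bash
python3 - <<'E'
from h import *
print(spokes()); s=monitor.get_state();p=s['tool_pos'];print(p,s['force'],s['clock'],'s',p[0]*.9816+p[1]*.1908,'fc',-p[0]*.1908+p[1]*.9816+.0594)
KT=cam('top')
E
```

```text
(np.float64(25.832438607978922), np.float32(0.37862274), np.float32(0.015066669))
[0.56146269 0.10599636 0.12608669] [ 0.62196219 -0.67088099  0.37806574] 19.0 s 0.5713558787672492 fc 0.05631894988636089
```

Emit:
arm_command(steps="0 0 2 0; 0 0 4 0; 0 0 6 0; 0 0 7.5 0; 0 0 7.5 0")

```text
clock: 19.68
tool_pos: [0.5611, 0.1073, 0.1186]
orientation: [-180.0, -0.0, 101.0]
force: [-0.5, 0.2, 0.7]
width: 0.0853
grasp_force: 0.4
```

```bash
python3 - <<'E'
from h import *
print(spokes()); s=monitor.get_state();p=s['tool_pos'];print(p,s['force'],s['clock'])
E
```

```text
(np.float64(32.67584617932274), np.float32(0.3833484), np.float32(0.014417613))
[0.56106238 0.1073532  0.11856557] [ 0.32386492 -0.17269979  0.01403603] 19.725
```

Now 32.7; another 3° or so, which is about 2.5 mm.

Emit:
arm_command(steps="0 0 1.5 0; 0 0 2.5 0; 0 0 2.5 0")

```text
clock: 20.1
tool_pos: [0.5612, 0.1072, 0.1162]
orientation: [-180.0, -0.0, 101.0]
force: [0.4, 0.8, 1.2]
width: 0.0856
grasp_force: 0.6
```

Emit:
arm_command(steps="0 -8 -1 0; 0 -20 -2 0; 0 -35 -2 0; 0 -60 -2 0; 0 -90 -20 0; 0 -90 -70 0; 0 -90 -120 0; 0 -90 -170 0; 0 -90 -200 0; 0 -90 -200 0")

```text
clock: 21.35
tool_pos: [0.4732, 0.0905, 0.3185]
orientation: [179.7, 0.0, 101.0]
force: [-0.3, -0.3, -0.4]
width: 0.0851
grasp_force: 0.0
```

```bash
python3 - <<'E'
from h import *
print(spokes()); s=monitor.get_state();p=s['tool_pos'];print(p,s['force'],s['clock'])
KS=cam('scene','s6.png');R=frame(np.radians(11));H=np.array([.6535,.0665,.178])
im=cv2.imread('pics/s6.png');b=cv2.resize(im[165:290,230:385],None,fx=5,fy=4.7,interpolation=3)
for t in np.radians([-7,0,7]):
    for r,x in((.09,0),(.131,.015)):
        u=proj(*KS,H+R@[x,r*np.sin(t),r*np.cos(t)]);cv2.circle(b,(int((u[0]-230)*5),int((u[1]-165)*4.7)),2,(255,0,255),-1)
cv2.imwrite('pics/c7.png',b)
E
```

```text
(np.float64(34.7509503162704), np.float32(0.37786263), np.float32(0.011886177))
[0.4722819  0.08995354 0.31666295] [ 0.16999618  0.2769168  -0.2298906 ] 21.4
```

View pics/c7.png

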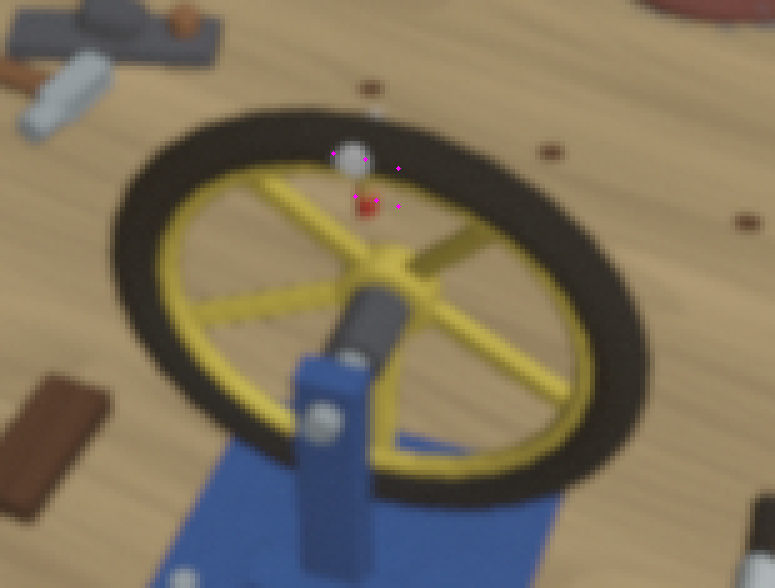

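The last view shows the red cap at about (367,205) and the white dot at about (352,159). That puts the valve 1–3° from straight up, inside the 7° limit, and the arm is clear.

```bash
python3 -c "
from plant import workorder
print(workorder.close_job())"
```

```text
the job is handed in; nothing more can be done
None
```

The wheel's valve now stands about 1–3° from straight up (limit 7°), the arm is clear and the job is handed in; but I pushed the spokes with the back shoulder of the open finger, about 45 mm above the fingertip, because with the tool pointing down the tip itself couldn't reach them. That shoulder also rested on the tyre at about 5 N once early on, without turning the wheel, and I didn't re-measure the loose things at the end.

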